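Trim the lathe's speed controller

TASK

Slide the dust cover of the lathe's speed controller fully open, then use the plastic tuning tool from the wooden stand to turn the slotted trimmer, pressing only lightly, until its pointer points at the tab of the index ring. Then stand the tool back in its stand; leave the cover open, the index ring as it is set and the other things on the bench where they are.

Things in the scene. Friction and masses are not known exactly. Their poses are not given: they have to be found in the camera images.
- controller: Lathe speed controller, a grey box 110 (its x) x 190 (its y) x 40 mm high, fixed to the worktop; origin at the centre of its underside. Its deck is 40 mm above the worktop and carries two dark guide rails along its y (at x = -37 and +37 mm, 6 wide, up to 61 mm above the worktop). The white trimmer dial is centred on the deck at x = 0, y = -45 mm; the dust cover runs on the rails above it. Its y points roughly to the robot's left.
- dust_cover (a joint): Slide of the steel dust cover along the controller's +y (m): 0 = over the trimmer, 0.075 = fully open at its stop. It slides with about 1.5 N and stays where it is left. The cover is a plate 78 (x) x 64 (y) x 4 mm, top face 61 mm above the worktop.
- cover_rib (a point): Point on the dust cover's middle, 70 mm above the worktop, at half the height of its upright push rib. The rib is 44 mm long along the controller's x, 6 mm thick along y, and rises from 61 to 80 mm above the worktop; it moves with the cover.
- trimmer (a joint): Angle of the trimmer rotor (grey slotted hub with a black pointer) in rad, growing counter-clockwise seen from above; at 0 its pointer points along the controller's +x. It turns stiffly (0.03 N m), stays where it is left, and has stops at -0.6 and 2.0.
- trimmer_slot (a point): On the trimmer's vertical axis, on the floor of its slot, 44 mm above the worktop; x points along the pointer. The hub is 30 mm across, its top 52 mm above the worktop; the slot runs right across it along the pointer, open at both ends, 7 mm wide and 8 mm deep. The pointer ends 24 mm from the axis.
- index_ring (a joint): Angle of the flat dark index ring round the dial (rad), in the same sense and with the same zero as the trimmer's. It is stiff (0.5 N m) and already set: do not turn it. Its tab is always counter-clockwise of the pointer at the start, by 0.5 to 1.45 rad.
- index_tab (a point): Top of the ring's one raised tab (6 x 6 x 6 mm), 29 mm from the trimmer's axis, 46 mm above the worktop; x points outward from the trimmer's axis through the tab.
- tuning_tool: Grey plastic tuning tool, 60 g nominal, standing upright in the wooden stand; origin at the centre of the underside of its flange, z up along its axis. Above the origin: round flange 36 mm across, 6 mm thick, then a square grip 20 x 20 mm from 6 to 66 mm (flats face its x and y). Below: round shank 12 mm across down to -45 mm, then a flat blade 16 mm wide along its x and 3 mm thick along its y, ending at -55 mm.
- blade_tip (a point): Middle of the tuning tool's blade end, 55 mm below the tool's origin.
- stand_mouth (a point): Centre of the top of the light wooden tool stand, a fixed block 76 x 76 x 70 mm high with a 20 x 20 mm square hole right through it from above; x and y along its sides. The tool's flange rests on this top, 70 mm above the worktop, with the shank in the hole.
- sanding_block: Bystander: brown sanding block 52 x 68 x 24 mm.
- tape_measure: Bystander: yellow tape measure 38 x 83 x 60 mm.
- faceplate: Bystander: round brown faceplate 80 mm across, 20 mm high.
- flat_pencil: Bystander: red flat carpenter pencil 163 mm long.
- masking_tape: Bystander: wood-coloured tape ring 96 mm across, 24 mm high.
Mind the look-alikes: they are no part of the job. There is more than one size of the tuning_tool; the one meant has the size given above.

How it is judged:
By the outcome, as a careful person would: the job done as asked, in the order asked, and still so for the second after the job is handed in, with the robot touching nothing.
It also fails if it takes over 64 s, if anything falls off the work surface, if the arm or the gripper's body presses on something with over 40 N, if the wrist force passes 120 N, or if a joint passes its speed limit or range.

ROBOT

A 6-joint arm with a two-finger parallel gripper is mounted at the origin on a cart in front of the work surface, level with it; the furniture and walls round the work are solid. World frame = base frame: x ahead of the robot, y to its left, z up, the work surface at z = 0. Lengths are in m, angles in degrees, forces in N, time in s.
With the tool pointing down it reaches from about 0.4 to 0.825 m from the base axis. Payload 7 kg.
Tool frame: the origin (TCP) lies between the finger pads; the fingertips stand 22 mm ahead of it and the grasp point (between the pads) lies 3 mm ahead of it; z points along the fingers, y is the line along which they close (so a half turn about z gives the same grasp; the last joint's range is limited). The gripper opens to 88 mm and grips with 3 to 60 N. Pads are 19 mm wide; open, the fingers measure 130 mm over their backs; the gripper's body (78 mm by 193 mm) begins 47 mm behind the grasp point.
Start: joints at [16.507, 20.546, 0.682, 0, -70.136, -16.507], TCP at [0.675, -0, 0.249] pointing down, gripper open.
Joint ranges: [-176.03, 176.03], [-82.01, 121.73], [-58.28, 71.71], [-173.87, 95.51], [-174.79, -0.11], [-173.66, 173.66]. Speed limits (degrees/s): [136.94, 136.94, 172.46, 180, 180, 180].

INTERFACE

Orientations are given as [roll, pitch, yaw] about the fixed x, y, z axes, in that order (R = Rz(yaw) Ry(pitch) Rx(roll)).
In Python, from plant import ctrl gives the robot as it stands.
- The arm moves only by the tool apply_moves, never from a script. Its argument "targets" is a list of rows, each an object with "travel": the shift along the tool's x, y, z in mm, a list of three; "roll": the turn about the tool's z in degrees; "jaw": the finger opening in mm, from 0 to 87.6. In form: [{"travel": [tx, ty, tz], "roll": roll, "jaw": jaw}, ...]. A call has 1 to 10 rows; each row shifts and turns the commanded pose from where the row before left it, along the tool's axes as they then stand; what a row does not reach is not made up. A row lasts 1/10 s, in which the tool goes at most 50 mm and 8.59 degrees, less where a joint would pass 70% of its speed; a pose out of reach is approached as far as the arm can. A call with a gripper value outside its range is refused whole. The fingers move at their own pace and stop on an object; the grip force is fixed at half the most. Time passes only in rows, so rows that do not move let the fingers close. It gives the time, the measured TCP pose, the force, the opening and the grip force at its end, in the units of the state.
- ctrl.get_obs(): the state, without advancing time (a new reading comes with each control period).
- ctrl.snapshot(name): name is "scene" or "side" or "wrist"; returns the picture (400x640x3 uint8, red, green, blue); there is no depth.
- ctrl.calibration(name): a dict with "K" (3x3 intrinsics, pixels), "extrinsics" (4x4, takes a point from camera to world coordinates); the wrist camera has in their place "hand_eye" (4x4, takes a point from camera to tool coordinates, whose origin is the TCP and whose axes are the flange's). Camera axes: x right, y down, z forward; pixel columns grow to the right and rows downward; lengths in m; the calibration is good to about 2 mm. A picture is of the moment at which its call begins: read the wrist's pose just before it. calibration takes no time and is no camera call.
- ctrl.close_job(): hands the job in; it is judged then, once.
The state is a dict: "clock": time; "joint_pos": joint angles; "qvel": joint speeds; "tau": joint torques, N m; "tool_pos": TCP position; "orientation": TCP orientation; "force": force on the tool from outside, world axes, zero at the start; "moment": the same for the moment, N m; "opening": finger opening in m; "gripper_force": force on a finger pad.
Only numpy, scipy, OpenCV 4.12 (cv2) and the standard library are available. Lean on these libraries where they do the work, as an engineer would, in place of code of your own. Each camera call takes 0.05 s, during which the arm holds its last target. There are 200 camera calls.

## Working session

There is one attempt and no reset: what is moved stays moved. The work goes in short steps, Python scripts to look and compute and a tool call to move; the robot and the scene stay as the last step left them, time stands still between calls to the robot, and variables do not carry over. Pictures are saved under pics/ and viewed, at most 10 in all, crops included, and the job is handed in when it is done.

Besides the shell and the picture viewer there is one more tool, called after ">>>" as name([rows], argument=value, ...), one row to a line, values as JSON. apply_moves: Moves the arm, as the interface text tells. Its arguments: {"type":"object","properties":{"targets":{"type":"array","items":{"type":"object","properties":{"travel":{"type":"array","items":{"type":"number"}},"roll":{"type":"number"},"jaw":{"type":"number"}}}}},"required":["targets"]}

```bash
mkdir -p pics; ls; python3 - <<'E'
from plant import ctrl
import cv2,numpy as np
o=ctrl.get_obs();print(o)
ims=[]
for n in["scene","side","wrist"]:
    im=ctrl.snapshot(n);cv2.imwrite(f"pics/{n}0.png",im[:,:,::-1])
    c=ctrl.calibration(n);print(n,{k:np.round(v,4).tolist() for k,v in c.items()})
E
```

```text
pics
{'clock': 0.0, 'joint_pos': array([ 1.65076427e+01,  2.05926039e+01,  6.33457169e-01, -2.01193256e-02,
       -7.01364386e+01, -1.65067375e+01]), 'qvel': array([ 0.05390587,  0.02339344, -0.08189503,  0.04696635,  0.01320232,
        0.01906736]), 'tau': array([-8.00930356e-04, -5.82726967e+01,  2.93058443e+01,  6.99745238e+00,
        6.93249181e-03, -2.06530804e-04]), 'tool_pos': array([ 6.74540855e-01, -1.68750578e-05,  2.47607071e-01]), 'orientation': array([ 1.79902980e+02, -9.02727849e-03, -9.00059392e+01]), 'force': array([-0.45770191, -0.2972631 ,  0.77483903]), 'moment': array([-0.02800395,  0.01495536,  0.05134822]), 'gripper_force': 0.0, 'opening': 0.08737664136694122}
scene {'K': [[429.9925, 0.0, 316.8166], [0.0, 429.9925, 197.213], [0.0, 0.0, 1.0]], 'extrinsics': [[-0.8643, -0.3464, 0.3647, 0.157], [-0.5029, 0.578, -0.6427, 0.5642], [0.0118, -0.7389, -0.6738, 0.6909], [0.0, 0.0, 0.0, 1.0]]}
side {'K': [[412.4521, 0.0, 317.1264], [0.0, 412.4521, 202.9594], [0.0, 0.0, 1.0]], 'extrinsics': [[-0.9866, -0.1049, 0.1251, 0.3842], [-0.1621, 0.5377, -0.8274, 0.776], [0.0196, -0.8366, -0.5475, 0.6066], [0.0, 0.0, 0.0, 1.0]]}
wrist {'K': [[290.2268, 0.0, 318.7017], [0.0, 290.2268, 206.3233], [0.0, 0.0, 1.0]], 'hand_eye': [[0.001, -0.9546, -0.2979, 0.0803], [1.0, 0.0009, 0.0005, 0.0005], [-0.0002, -0.2979, 0.9546, -0.1359], [0.0, 0.0, 0.0, 1.0]]}
```

View pics/scene0.png

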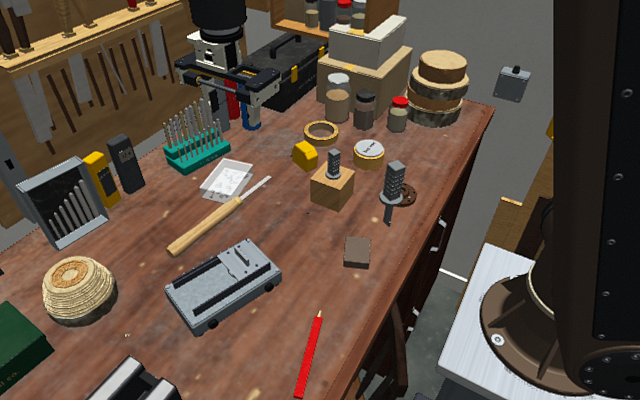

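View pics/wrist0.png

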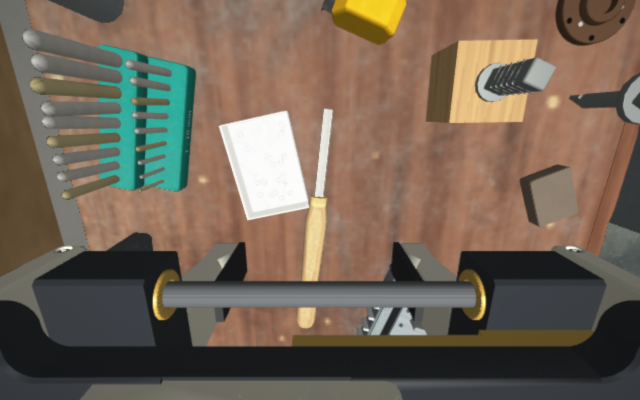

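The tool candidates are the one in the wooden stand at scene (333,165) and a bigger one with no stand at (393,185). The first fits the description. I'll confirm with an enlarged crop.

```bash
cat > h.py <<'E'
from plant import ctrl
import cv2,numpy as np
from scipy.spatial.transform import Rotation as R
def pose():
    o=ctrl.get_obs();T=np.eye(4);T[:3,:3]=R.from_euler('xyz',o['orientation'],degrees=True).as_matrix();T[:3,3]=o['tool_pos'];return T
def cam(n,T=None):
    c=ctrl.calibration(n);return c['K'],(c['extrinsics'] if n!='wrist' else T@c['hand_eye'])
def pt(n,uv,z,T=None):
    K,E=cam(n,T);d=E[:3,:3]@np.linalg.solve(K,[*uv,1]);return E[:3,3]+d*(z-E[2,3])/d[2]
def px(n,p,T=None):
    K,E=cam(n,T);q=K@(E[:3,:3].T@(np.asarray(p)-E[:3,3]));return q[:2]/q[2]
E
python3 - <<'E'
import cv2,numpy as np
a=cv2.imread("pics/scene0.png");b=cv2.imread("pics/side0.png")
c1=cv2.resize(a[225:345,150:300],(800,600),interpolation=cv2.INTER_CUBIC)
cv2.imwrite("pics/c1.png",np.vstack([cv2.resize(a[230:340,155:295],(0,0),fx=3.4,fy=3.4,interpolation=cv2.INTER_CUBIC),]))
x=cv2.resize(a[230:340,155:295],(480,377),interpolation=cv2.INTER_CUBIC)
y=cv2.resize(a[140:235,300:420],(320,253),interpolation=cv2.INTER_CUBIC)
k=np.zeros((600,800,3),np.uint8);k[:377,:480]=x;k[:253,480:]=y
k[380:600,:352]=cv2.resize(b,(352,220))
cv2.imwrite("pics/c1.png",k)
E
```

```text
(no output)
```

View pics/c1.png

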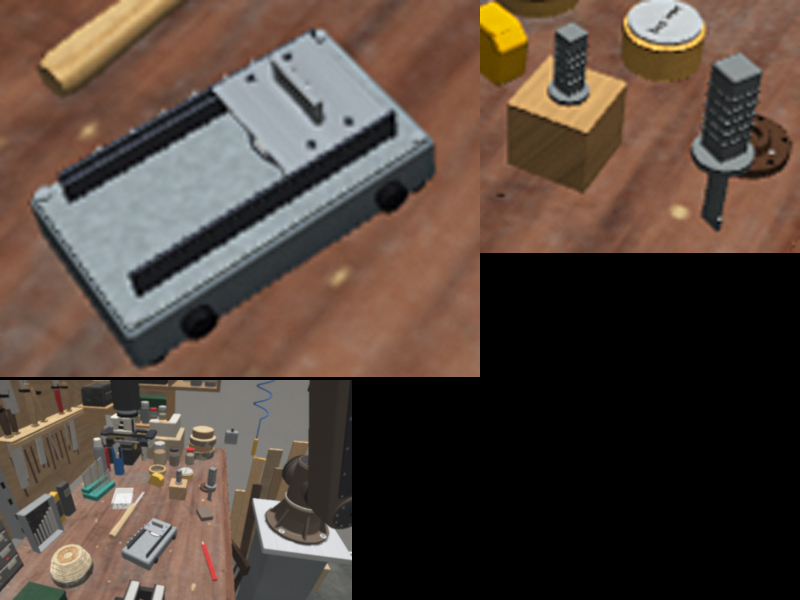

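View pics/side0.png

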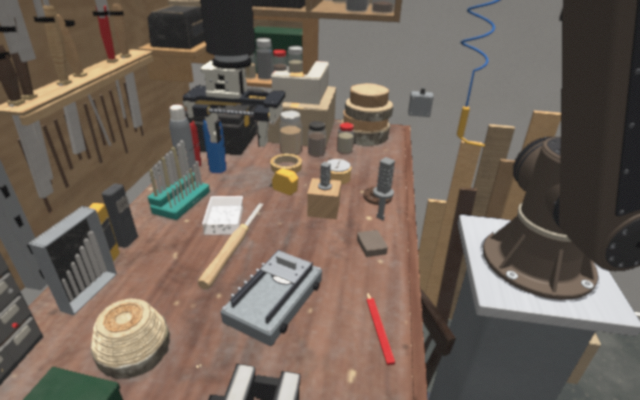

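The side and scene views agree: the meant tool is in the wooden stand (scene (333,165)). The bigger one at (393,185) has no stand. The cover is at the controller's right end, with its rib at about scene (242,255).

```bash
python3 - <<'E'
from h import *
P=lambda l,z:np.array([pt('scene',u,z)[:2] for u in l])
d=P([(165.5,288.3),(193,326.8),(281,270.8),(247.7,239.3)],.04)
print('deck',d.round(4).tolist(),d.mean(0).round(4))
for i in range(4): e=d[(i+1)%4]-d[i];print(np.linalg.norm(e).round(4),np.degrees(np.arctan2(e[1],e[0])).round(1))
s=P([(311.2,178.6),(329.3,163.2),(355.1,171.9),(338.3,188.7)],.07)
print('stand',s.round(4).tolist(),s.mean(0).round(4))
for i in range(4): e=s[(i+1)%4]-s[i];print(np.linalg.norm(e).round(4),np.degrees(np.arctan2(e[1],e[0])).round(1))
r=P([(236,248),(249,261.5)],.08);print('rib',r.round(4).tolist(),r.mean(0).round(4))
print('flange',P([(333.4,173.)],.076))
E
```

```text
deck [[0.6215, 0.2965], [0.5254, 0.3301], [0.4637, 0.1565], [0.5658, 0.1245]] [0.5441 0.2269]
0.1019 160.7
0.1842 -109.6
0.107 -17.4
0.1807 72.0
stand [[0.5352, -0.0752], [0.5276, -0.1455], [0.4611, -0.1477], [0.4666, -0.0762]] [ 0.4976 -0.1111]
0.0707 -96.2
0.0665 -178.1
0.0717 85.6
0.0686 0.8
rib [[0.5462, 0.1801], [0.5061, 0.1936]] [0.5262 0.1869]
flange [[ 0.49858212 -0.11188176]]
```

>>> apply_moves([
  {"travel": [-33, 31, 11.5], "roll": 0, "jaw": 87},
  {"travel": [-33, 31, 11.5], "roll": 0, "jaw": 87},
  {"travel": [-33, 31, 11.5], "roll": 0, "jaw": 87},
  {"travel": [-34, 31, 11.5], "roll": 0, "jaw": 87},
  {"travel": [-34, 30, 11.5], "roll": 0, "jaw": 87},
  {"travel": [0, 0, 0], "roll": 6.5, "jaw": 87},
  {"travel": [0, 0, 0], "roll": 6.5, "jaw": 87},
  {"travel": [0, 0, 0], "roll": 6, "jaw": 87},
  {"travel": [0, 0, 0], "roll": 0, "jaw": 87},
  {"travel": [0, 0, 0], "roll": 0, "jaw": 87},
])

```text
clock: 1.15
tool_pos: [0.5209, 0.1669, 0.191]
orientation: [180.0, -0.0, -108.8]
force: [-0.2, 0.1, 0.2]
opening: 0.0866
gripper_force: 0.0
```

```bash
python3 - <<'E'
from h import *
T=pose();np.save('T1.npy',T);im=ctrl.snapshot('wrist');cv2.imwrite('pics/w1.png',im[:,:,::-1]);o=ctrl.get_obs();print(o['clock'],o['tool_pos'],o['orientation'],o['force'])
E
```

```text
1.2 [0.52095648 0.16686276 0.19096093] [ 1.79992319e+02 -9.53281962e-03 -1.08845053e+02] [1.01391459 0.52410369 0.10838033]
```

View pics/w1.png

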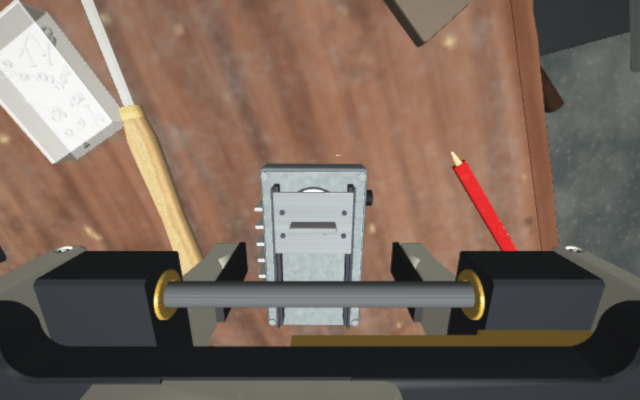

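The cover plate and rib are in view. The rib's top edge runs from about (290,223) to (336,223), and the deck corners are at (263,169), (364,169), (269,324) and (358,324).

```bash
python3 - <<'E'
from h import *
T=np.load('T1.npy')
P=lambda l,z:np.array([pt('wrist',u,z,T)[:2] for u in l])
d=P([(263,169),(364,169),(358,324),(269,324)],.04);print(d.round(4).tolist(),d.mean(0))
e=(d[2]+d[3]-d[0]-d[1])/2;print(np.linalg.norm(e),np.degrees(np.arctan2(e[1],e[0])))
r=P([(290,222),(336,222)],.08);print(r,r.mean(0))
m=r.mean(0)-T[:2,3];print('tool frame rib mm',T[:2,:2].T@m*1000)
p=P([(274,192),(353,192)],.061);print('plate edge tool',(p-T[:2,3])@T[:2,:2]*1000)
# detail crop of upright edges
E
```

```text
[[0.563, 0.121], [0.4678, 0.1533], [0.5259, 0.329], [0.6258, 0.295]] [0.54564263 0.22456063]
0.1850067691260056 70.9246006153498
[[0.54843513 0.16955357]
 [0.50896892 0.18296772]] [0.52870202 0.17626065]
tool frame rib mm [-11.3555833  -4.3531865]
plate edge tool [[ 11.74011399 -41.44726979]
 [ 11.81382447  33.20223462]]
```

>>> apply_moves([
  {"travel": [2, -4, 20], "roll": 0, "jaw": 0},
  {"travel": [0, 0, 20], "roll": 0, "jaw": 0},
  {"travel": [0, 0, 10], "roll": 0, "jaw": 0},
  {"travel": [0, 0, 0], "roll": 0, "jaw": 0},
  {"travel": [0, 0, 0], "roll": 0, "jaw": 0},
  {"travel": [0, 0, 0], "roll": 0, "jaw": 0},
  {"travel": [0, 0, 20], "roll": 0, "jaw": 0},
  {"travel": [0, 0, 20], "roll": 0, "jaw": 0},
  {"travel": [0, 0, 11], "roll": 0, "jaw": 0},
  {"travel": [0, 0, 0], "roll": 0, "jaw": 0},
])

```text
clock: 2.2
tool_pos: [0.5236, 0.1635, 0.0892]
orientation: [179.9, -0.1, -109.0]
force: [-0.1, 0.7, 0.9]
opening: 0.0125
gripper_force: 0.0
```

>>> apply_moves([
  {"travel": [-6, 0, 0], "roll": 0, "jaw": 0},
  {"travel": [-8, 0, 0], "roll": 0, "jaw": 0},
  {"travel": [-8, 0, 0], "roll": 0, "jaw": 0},
  {"travel": [-9, 0, 0], "roll": 0, "jaw": 0},
  {"travel": [-9, 0, 0], "roll": 0, "jaw": 0},
  {"travel": [-9, 0, 0], "roll": 0, "jaw": 0},
  {"travel": [-9, 0, 0], "roll": 0, "jaw": 0},
  {"travel": [-9, 0, 0], "roll": 0, "jaw": 0},
  {"travel": [-7, 0, 0], "roll": 0, "jaw": 0},
  {"travel": [0, 0, 0], "roll": 0, "jaw": 0},
])

```text
clock: 3.2
tool_pos: [0.5485, 0.2349, 0.0899]
orientation: [-180.0, 0.0, -109.0]
force: [-0.2, -0.3, -0.1]
opening: 0.0007
gripper_force: 0.0
```

>>> apply_moves([
  {"travel": [-3, 0, 0], "roll": 0, "jaw": 0},
  {"travel": [-2, 0, 0], "roll": 0, "jaw": 0},
  {"travel": [0, 0, 0], "roll": 0, "jaw": 0},
])

```text
clock: 3.5
tool_pos: [0.5497, 0.2384, 0.0899]
orientation: [180.0, -0.0, -109.0]
force: [-0.4, 0.1, -0.1]
opening: 0.0003
gripper_force: 0.3
```

>>> apply_moves([
  {"travel": [-2, 0, 0], "roll": 0, "jaw": 0},
  {"travel": [-2, 0, 0], "roll": 0, "jaw": 0},
  {"travel": [0, 0, 0], "roll": 0, "jaw": 0},
])

```text
clock: 3.8
tool_pos: [0.5506, 0.2413, 0.0899]
orientation: [180.0, -0.1, -109.0]
force: [-1.4, -4.4, 1.2]
opening: 0.0003
gripper_force: 2.4
```

>>> apply_moves([
  {"travel": [-2, 0, 0], "roll": 0, "jaw": 0},
  {"travel": [0, 0, 0], "roll": 0, "jaw": 0},
])

```text
clock: 4.0
tool_pos: [0.5507, 0.2415, 0.0899]
orientation: [179.9, -0.3, -109.0]
force: [-1.4, -11.2, 4.7]
opening: 0.0006
gripper_force: 5.4
```

```bash
python3 - <<'E'
from h import *
im=ctrl.snapshot('side')[:,:,::-1];im2=ctrl.snapshot('scene')[:,:,::-1]
cv2.imwrite('pics/p1.png',np.hstack([cv2.resize(im[230:350,210:340],(400,369),interpolation=2),cv2.resize(im2[220:340,150:280],(400,369),interpolation=2)]))
E
```

```text
(no output)
```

View pics/p1.png

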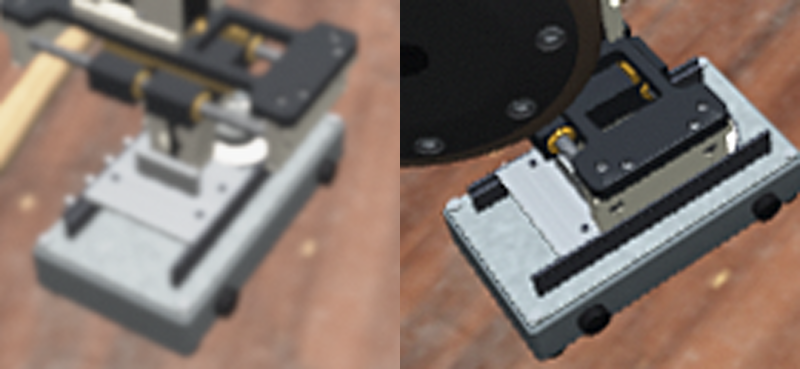

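The force rises to 11 N with no further travel, so the cover is at its stop. The dial is now exposed. Next I back off, rise and look at the dial.

>>> apply_moves([
  {"travel": [8, 0, 0], "roll": 0, "jaw": 0},
  {"travel": [2, 0, -25], "roll": 0, "jaw": 0},
  {"travel": [10, 0, -30], "roll": 0, "jaw": 87},
  {"travel": [15, 0, -30], "roll": 0, "jaw": 87},
  {"travel": [0, 0, 0], "roll": 0, "jaw": 87},
  {"travel": [0, 0, 0], "roll": 0, "jaw": 87},
  {"travel": [0, 0, 0], "roll": 0, "jaw": 87},
])

```text
clock: 4.8
tool_pos: [0.5402, 0.2112, 0.1745]
orientation: [180.0, 0.0, -109.0]
force: [-0.4, -0.1, -0.2]
opening: 0.0351
gripper_force: 0.0
```

```bash
python3 - <<'E'
from h import *
T=pose();np.save('T2.npy',T);im=ctrl.snapshot('wrist')[:,:,::-1];cv2.imwrite('pics/w2.png',im)
c=px('wrist',[.531,.182,.046],T);print(T[:3,3],c)
u,v=c.astype(int)
x,y=u-60,v-50;print(x,y);cv2.imwrite('pics/w2c.png',cv2.resize(im[y:y+100,x:x+120],(720,600),interpolation=2))
E
```

```text
[0.54016438 0.21120942 0.17449804] [316.90927448 172.54340324]
256 122
```

View pics/w2c.png

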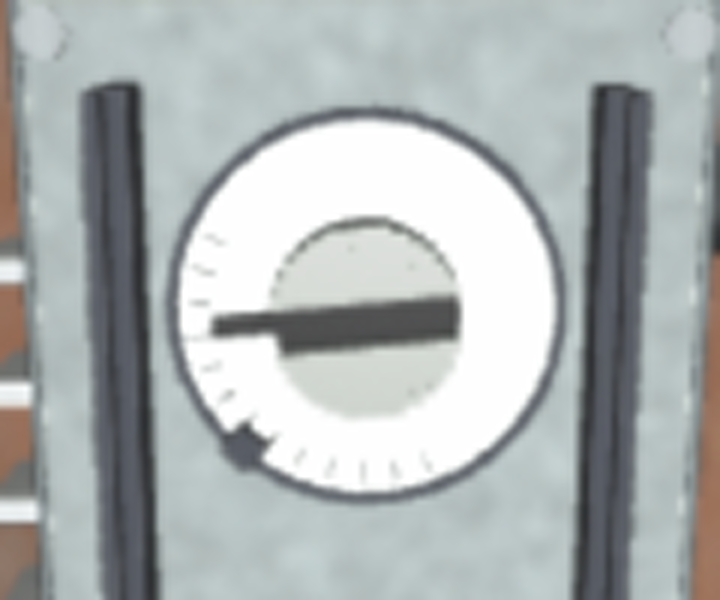

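The dial's ring is centred at crop (366,303). The pointer tip is at (213,325), the slot runs right to (460,318), and the tab is at (246,447).

```bash
python3 - <<'E'
from h import *
T=np.load('T2.npy')
P=lambda a,z:pt('wrist',(256+a[0]/6-.42,122+a[1]/6-.42),z,T)[:2]
ang=lambda e:np.degrees(np.arctan2(e[1],e[0])).round(1)
c=P((366.5,302.5),.041);h=P((367,317),.052);print(c,h)
c=(c+h)/2
for z in(.042,.044,.046): e=P((213,325),z)-c;print('ptr',z,np.linalg.norm(e),ang(e))
e=P((280,355),.052)-P((460,338),.052);print('slot low edge',ang(e)); e=P((280,322),.052)-P((460,297),.052);print('slot hi edge',ang(e))
e=P((246,447),.046)-c;print('tab',np.linalg.norm(e),ang(e))
for x in (82,660):pass
e=P((140,600),.061)-P((132,90),.061);print('rail inner',ang(e)); e=P((583,600),.061)-P((600,90),.061);print(ang(e))
E
```

```text
[0.5313836  0.18231944] [0.5312934  0.18250231]
ptr 0.042 0.024288465945700045 -11.2
ptr 0.044 0.02404645417492278 -12.0
ptr 0.046 0.023810276571830408 -12.9
slot low edge -13.5
slot hi edge -11.0
tab 0.029061963122746604 30.1
rail inner 69.6
71.3
```

>>> apply_moves([
  {"travel": [20, -4, -25], "roll": 0, "jaw": 87},
  {"travel": [40, -8, -20], "roll": 0, "jaw": 87},
  {"travel": [40, -8, 0], "roll": 0, "jaw": 87},
  {"travel": [45, -9, 0], "roll": 0, "jaw": 87},
  {"travel": [45, -9, 0], "roll": 0, "jaw": 87},
  {"travel": [45, -9, 0], "roll": 0, "jaw": 87},
  {"travel": [45, -9, 0], "roll": 0, "jaw": 87},
  {"travel": [39, -9, 0], "roll": 0, "jaw": 87},
  {"travel": [0, 0, 0], "roll": -8, "jaw": 87},
  {"travel": [0, 0, 0], "roll": -8, "jaw": 87},
])

```text
clock: 5.85
tool_pos: [0.4975, -0.113, 0.2189]
orientation: [179.9, -0.0, -92.8]
force: [0.4, 0.7, 0.2]
opening: 0.0871
gripper_force: 0.0
```

>>> apply_moves([
  {"travel": [0, 0, 0], "roll": -3, "jaw": 87},
  {"travel": [0, 0, 0], "roll": 0, "jaw": 87},
  {"travel": [0, 0, 0], "roll": 0, "jaw": 87},
])

```text
clock: 6.15
tool_pos: [0.4979, -0.1115, 0.2193]
orientation: [179.9, -0.0, -90.1]
force: [0.0, 0.7, 0.1]
opening: 0.0871
gripper_force: 0.0
```

```bash
python3 - <<'E'
from h import *
T=pose();np.save('T3.npy',T);im=ctrl.snapshot('wrist')[:,:,::-1];cv2.imwrite('pics/w3.png',im)
c=px('wrist',[.498,-.112,.1],T);print(T[:3,3],c)
u,v=c.astype(int)
x,y=u-80,v-60;print(x,y);cv2.imwrite('pics/w3c.png',cv2.resize(im[y:y+120,x:x+160],(800,600),interpolation=2))
E
```

```text
[ 0.49792376 -0.11154727  0.21934559] [317.7915409  206.58568113]
237 146
```

View pics/w3c.png

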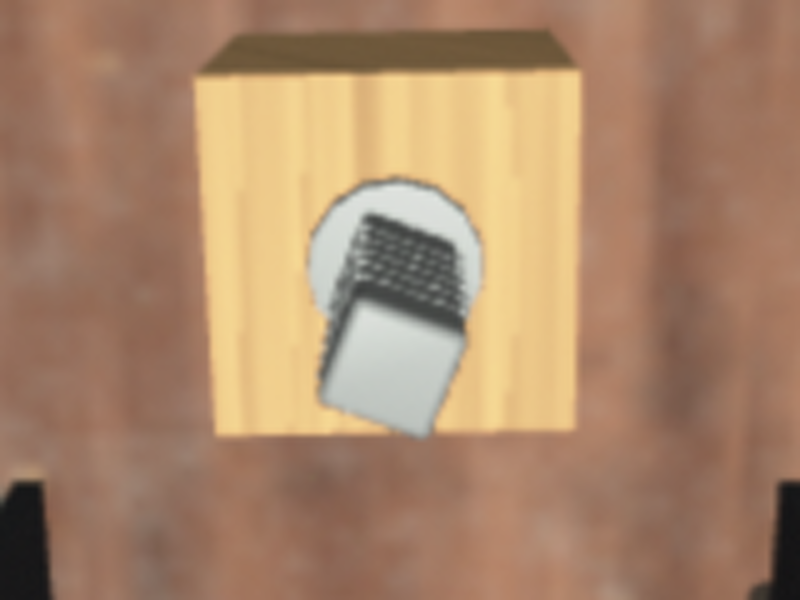

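The tool's top face has corners at crop (357,290), (466,333), (430,437) and (320,400). The flange is centred near (396,265), and the stand top is square to the picture.

```bash
python3 - <<'E'
from h import *
T=np.load('T3.npy')
P=lambda a,z:pt('wrist',(237+a[0]/5-.4,146+a[1]/5-.4),z,T)[:2]
ang=lambda e:np.degrees(np.arctan2(e[1],e[0])).round(1)
q=np.array([P(a,.136) for a in[(357,290),(466,333),(430,437),(320,400)]])
for i in range(4):e=q[(i+1)%4]-q[i];print(np.linalg.norm(e).round(4),ang(e),ang(e)%90)
print('top',q.mean(0),'flange',P((396,265),.076))
s=np.array([P(a,.07) for a in[(196,75),(581,70),(577,430),(216,436)]]);print('stand',s.mean(0))
for i in range(4):e=s[(i+1)%4]-s[i];print(np.linalg.norm(e).round(4),ang(e))
m=(q.mean(0)+P((396,265),.076))/2-T[:2,3];print('tool shift mm',T[:2,:2].T@m*1000)
E
```

```text
0.0187 157.5 67.5
0.0187 72.4 72.4
0.0189 -20.0 70.0
0.0196 -108.5 71.5
top [ 0.49997841 -0.11305319] flange [ 0.50002492 -0.11285473]
stand [ 0.50077245 -0.11228887]
0.0755 -179.3
0.076 91.3
0.0765 1.0
0.0764 -89.4
tool shift mm [ 1.40339177 -2.08013133]
```

```bash
python3 - <<'E'
from h import *
from scipy.optimize import least_squares as L
for a,b in [((387,225),(381,217)),((391,197),(382,195)),((396.7,164.4),(387,161))]:
    r=L(lambda p:np.r_[px('scene',p)-a,px('side',p)-b],[.42,-.12,.1]);print(r.x.round(3),r.fun.round(1))
E
```

```text
[ 0.35  -0.09   0.009] [-0.4 -1.1  0.7  1.1]
[ 0.357 -0.115  0.064] [ 0.3  0.9 -0.6 -0.9]
[ 0.354 -0.104  0.163] [ 0.1  0.3 -0.2 -0.3]
```

>>> apply_moves([
  {"travel": [1.4, -2.1, 0], "roll": 0, "jaw": 87},
  {"travel": [0, 0, 0], "roll": 6.6, "jaw": 87},
  {"travel": [0, 0, 0], "roll": 6.5, "jaw": 87},
  {"travel": [0, 0, 0], "roll": 6.5, "jaw": 87},
  {"travel": [0, 0, 0], "roll": 0, "jaw": 87},
])

```text
clock: 6.7
tool_pos: [0.5002, -0.113, 0.22]
orientation: [180.0, -0.0, -109.7]
force: [0.4, 0.8, -0.3]
opening: 0.0868
gripper_force: 0.0
```

>>> apply_moves([
  {"travel": [0, 0, 30], "roll": 0, "jaw": 60},
  {"travel": [0, 0, 35], "roll": 0, "jaw": 60},
  {"travel": [0, 0, 30], "roll": 0, "jaw": 60},
  {"travel": [0, 0, 15], "roll": 0, "jaw": 50},
  {"travel": [0, 0, 0], "roll": 0, "jaw": 40},
  {"travel": [0, 0, 0], "roll": 0, "jaw": 15},
  {"travel": [0, 0, 0], "roll": 0, "jaw": 15},
  {"travel": [0, 0, 0], "roll": 0, "jaw": 15},
  {"travel": [0, 0, 0], "roll": 0, "jaw": 15},
])

```text
clock: 7.6
tool_pos: [0.5006, -0.1131, 0.111]
orientation: [-179.9, 0.0, -109.6]
force: [0.0, 0.0, -0.1]
opening: 0.0207
gripper_force: 0.4
```

>>> apply_moves([
  {"travel": [0, 0, 0], "roll": 0, "jaw": 0},
  {"travel": [0, 0, 0], "roll": 0, "jaw": 0},
  {"travel": [0, 0, 0], "roll": 0, "jaw": 0},
  {"travel": [0, 0, 0], "roll": 0, "jaw": 0},
])

```text
clock: 8.0
tool_pos: [0.5006, -0.113, 0.1109]
orientation: [-179.9, 0.0, -109.6]
force: [-1.0, 1.7, 6.3]
opening: 0.0198
gripper_force: 30.0
```

>>> apply_moves([
  {"travel": [0, 0, -5], "roll": 0, "jaw": 0},
  {"travel": [0, 0, -15], "roll": 0, "jaw": 0},
  {"travel": [0, 0, -20], "roll": 0, "jaw": 0},
  {"travel": [0, 0, -20], "roll": 0, "jaw": 0},
  {"travel": [0, 0, -20], "roll": 0, "jaw": 0},
  {"travel": [0, 0, 0], "roll": 0, "jaw": 0},
  {"travel": [0, 0, 0], "roll": 0, "jaw": 0},
])

```text
clock: 8.7
tool_pos: [0.5, -0.113, 0.1902]
orientation: [-180.0, 0.0, -109.6]
force: [-1.1, -0.1, -1.3]
opening: 0.0198
gripper_force: 30.0
```

```bash
python3 - <<'E'
from h import *
o=ctrl.get_obs();p=o['tool_pos'];print(p)
out=[]
for n in('side','scene'):
    im=ctrl.snapshot(n)[:,:,::-1].copy();cv2.imwrite(f'pics/l_{n}.png',im)
    c=px(n,p-[0,0,.06]).astype(int);x,y=c-[50,60];print(n,x,y,c)
    out.append(cv2.resize(im[y:y+120,x:x+100],(400,480),interpolation=2))
cv2.imwrite('pics/l.png',np.hstack(out))
E
```

```text
[ 0.4999633  -0.11304352  0.19022753]
side 275 105 [325 165]
scene 284 93 [334 153]
```

View pics/l.png

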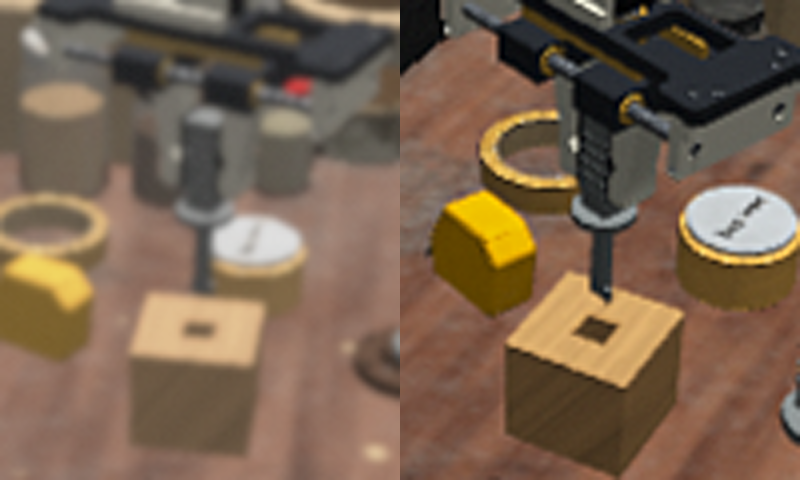

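The tool is lifted cleanly. Its blade is at the right crop's (600,285). I'll settle the blade's direction (one of two, 90° apart) numerically from the pixels.

```bash
python3 - <<'E'
from h import *
o=np.array([.49996,-.11304,.1492])
for n in('scene','side'):
  for a in(-19.7,70.3):
    d=np.array([np.cos(np.radians(a)),np.sin(np.radians(a)),0])*.008
    print(n,a,[px(n,o+s*d+[0,0,-z]).round(1).tolist() for s in(-1,1) for z in(.045,.055)],'shankend',px(n,o-[0,0,.045]).round(1))
im=cv2.cvtColor(cv2.imread('pics/l_scene.png'),6);print('scene rows153.. cols322..346');print('\n'.join(str(153+i)+' '+' '.join('%3d'%v for v in r) for i,r in enumerate(im[153:174,324:348])))
im=cv2.cvtColor(cv2.imread('pics/l_side.png'),6);print('side cols 314..336');print('\n'.join(str(165+i)+' '+' '.join('%3d'%v for v in r) for i,r in enumerate(im[165:184,314:338])))
E
```

```text
scene -19.7 [[336.0, 164.4], [335.8, 167.9], [331.2, 161.0], [331.0, 164.5]] shankend [333.6 162.7]
scene 70.3 [[336.3, 161.3], [336.1, 164.8], [330.9, 164.1], [330.7, 167.6]] shankend [333.6 162.7]
side -19.7 [[328.1, 175.7], [327.9, 179.2], [322.4, 174.0], [322.3, 177.5]] shankend [325.2 174.9]
side 70.3 [[326.7, 173.5], [326.6, 177.0], [323.7, 176.2], [323.6, 179.7]] shankend [325.2 174.9]
scene rows153.. cols322..346
153 108 108 108 110 110 112 116 104  58  37  45  47  46  75  91  90  86  88  91  91  91  90  92  92
154 108 110 112 108 109 109 113  99  55  39  44  48  45  75  91  88  88  91  94  94  94  90  91  94
155 111 113 117 113 110 109 113  85  46  41  44  47  45  89 100  94  91  92  97  94  93  94  94  95
156 116 119 118 116 110 108 108  80  46  39  45  50  45  86  96  92  90  94  96  95  95  98 100  97
157 117 118 114 112 110 106 108  83  50  42  43  48  44  85  95  92  90  94  96 100  99 101 101  98
158 113 112 111 109 111 111 112  86  48  40  45  47  46  88  96  96  94  94  97 100 101 103 102 102
159 110 108 107 106 107 110 111  83  46  42  45  46  47  91  98 101 100  99
[... 2643 characters left out ...]

177 134 132 132 132 131 128 125 120 111  95  82  78  78  86  96 101 102 103 102 103 103 102 104 102
178 162 159 158 157 154 150 146 142 137 125 113 104 102 102 105 111 111 110 109 110 109 107 106 106
179 184 182 181 181 180 177 174 172 168 160 153 146 143 141 140 140 138 134 133 133 132 126 123 120
180 194 192 191 191 192 191 189 189 186 183 179 175 175 175 174 172 170 167 166 166 165 161 157 153
181 194 194 194 195 195 195 196 195 193 190 188 189 190 191 190 190 188 188 187 189 189 187 183 179
182 194 194 195 196 195 196 195 194 193 190 190 190 193 195 194 195 194 193 193 195 196 195 192 191
183 194 194 195 196 195 194 194 194 191 188 188 190 193 194 194 194 195 194 195 198 198 196 195 194
```

The blade's lower edge runs from scene (332,165) to (336,168). That matches the -19.7° hypothesis, so the blade lies along the closing direction. Carry it to the trimmer and align to -12°.

>>> apply_moves([
  {"travel": [-20, 5, 0], "roll": 0, "jaw": 0},
  {"travel": [-40, 9.6, 0], "roll": 0, "jaw": 0},
  {"travel": [-45, 11, 0], "roll": 0, "jaw": 0},
  {"travel": [-45, 11, 0], "roll": 0, "jaw": 0},
  {"travel": [-45, 11, 0], "roll": 0, "jaw": 0},
  {"travel": [-45, 11, 0], "roll": 0, "jaw": 0},
  {"travel": [-33.8, 8, 0], "roll": 0, "jaw": 0},
  {"travel": [-15, 3, 0], "roll": 0, "jaw": 0},
  {"travel": [0, 0, 0], "roll": -7.7, "jaw": 0},
  {"travel": [0, 0, 0], "roll": 0, "jaw": 0},
])

```text
clock: 9.8
tool_pos: [0.5309, 0.1823, 0.1889]
orientation: [179.9, -0.1, -101.7]
force: [0.2, -1.4, -0.4]
opening: 0.0197
gripper_force: 30.0
```

>>> apply_moves([
  {"travel": [0, 0, 0], "roll": 0, "jaw": 0},
  {"travel": [0, 0, 0], "roll": 0, "jaw": 0},
])

```text
clock: 10.0
tool_pos: [0.5312, 0.1815, 0.1898]
orientation: [180.0, -0.0, -102.1]
force: [0.0, 0.3, -0.8]
opening: 0.0198
gripper_force: 30.0
```

```bash
python3 - <<'E'
from h import *
T=pose();np.save('T4.npy',T);print(T[:3,3],ctrl.get_obs()['orientation'])
print('shift mm',T[:2,:2].T@(np.array([.5313,.1824])-T[:2,3])*1000)
for n in('scene','side','wrist'):cv2.imwrite(f'pics/t4_{n}.png',ctrl.snapshot(n)[:,:,::-1])
E
```

```text
[0.53124545 0.18153634 0.18980152] [ 1.79973995e+02 -2.48867597e-02 -1.02104765e+02]
shift mm [-0.85589697  0.12777606]
```

>>> apply_moves([
  {"travel": [-0.8, 0, 15], "roll": 0, "jaw": 0},
  {"travel": [0, 0, 15], "roll": 0, "jaw": 0},
  {"travel": [0, 0, 9], "roll": 0, "jaw": 0},
  {"travel": [0, 0, 0], "roll": 0, "jaw": 0},
  {"travel": [0, 0, 2], "roll": 0, "jaw": 0},
  {"travel": [0, 0, 1], "roll": 0, "jaw": 0},
  {"travel": [0, 0, 0], "roll": 0, "jaw": 0},
])

```text
clock: 10.85
tool_pos: [0.5318, 0.1832, 0.1485]
orientation: [-180.0, 0.0, -101.9]
force: [0.5, -0.0, -1.2]
opening: 0.0198
gripper_force: 30.0
```

>>> apply_moves([
  {"travel": [0, 0, 1], "roll": 0, "jaw": 0},
  {"travel": [0, 0, 1], "roll": 0, "jaw": 0},
  {"travel": [0, 0, 0], "roll": 0, "jaw": 0},
])

```text
clock: 11.15
tool_pos: [0.5315, 0.1831, 0.146]
orientation: [180.0, -0.0, -101.9]
force: [-0.4, 0.5, 0.1]
opening: 0.0202
gripper_force: 30.0
```

>>> apply_moves([
  {"travel": [0.5, 0, 1], "roll": 0, "jaw": 0},
  {"travel": [0, 0, 1], "roll": 0, "jaw": 0},
  {"travel": [0, 0, 0.5], "roll": 0, "jaw": 0},
  {"travel": [0, 0, 0], "roll": 0, "jaw": 0},
])

```text
clock: 11.55
tool_pos: [0.5314, 0.1825, 0.1434]
orientation: [180.0, -0.0, -101.9]
force: [-0.3, -0.1, -0.7]
opening: 0.0203
gripper_force: 30.0
```

```bash
cat >> h.py <<'E'
def prof(im,T,z,r0,r1,c=(.5313,.1824),n='wrist'):
    g=cv2.cvtColor(np.ascontiguousarray(im),cv2.COLOR_RGB2GRAY);out=[]
    A=np.arange(-60,122,2)
    for a in A:
        t=np.radians(a);v=[]
        for r in np.linspace(r0,r1,7):
            u=px(n,[c[0]+r*np.cos(t),c[1]+r*np.sin(t),z],T);v.append(cv2.getRectSubPix(g,(1,1),tuple(map(float,u)))[0,0])
        out.append(np.mean(v))
    return A,np.array(out)
def show(im,T):
    for nm,z,r0,r1 in(('ptr',.044,.018,.022),('tab',.046,.0265,.031)):
        A,v=prof(im,T,z,r0,r1);print(nm,' '.join(f'{a}:{int(x)}' for a,x in zip(A,v)))
E
python3 - <<'E'
from h import *
show(cv2.imread('pics/w2.png')[:,:,::-1],np.load('T2.npy'))
T=pose();im=ctrl.snapshot('wrist');cv2.imwrite('pics/w5.png',im[:,:,::-1]);show(im,T)
E
```

```text
ptr -60:254 -58:254 -56:254 -54:254 -52:254 -50:254 -48:254 -46:254 -44:254 -42:254 -40:254 -38:254 -36:254 -34:254 -32:254 -30:254 -28:254 -26:254 -24:254 -22:254 -20:253 -18:250 -16:178 -14:117 -12:89 -10:81 -8:96 -6:145 -4:208 -2:243 0:253 2:254 4:254 6:254 8:254 10:254 12:253 14:253 16:253 18:253 20:253 22:253 24:253 26:253 28:253 30:253 32:252 34:252 36:252 38:252 40:251 42:250 44:251 46:251 48:250 50:249 52:250 54:250 56:250 58:249 60:248 62:248 64:249 66:249 68:250 70:251 72:251 74:251 76:251 78:251 80:251 82:250 84:250 86:249 88:249 90:250 92:252 94:252 96:252 98:251 100:251 102:252 104:253 106:253 108:253 110:253 112:253 114:253 116:253 118:253 120:253
tab -60:189 -58:190 -56:190 -54:191 -52:192 -50:191 -48:191 -46:190 -44:188 -42:190 -40:197 -38:197 -36:193 -34:192 -32:190 -30:199 -28:195 -26:194 -24:194 -22:189 -20:188 -18:192 -16:194 -14:197 -12:196 -10:186 -8:191 -6:198 -4:200 -2:197 0:198 2:194 4:200 6:203 8:202 10:203 12:199 14:189 16:194 18:198 20:204 22:187 24:125 26:95 28:98 30:98 32:98 34:105 36:153 38:198 40:202 42:199 44:198 46:193 48:200 50:203 52:196 54:201 56:
[... 848 characters left out ...]
:181 108:188 110:193 112:196 114:198 116:199 118:198 120:198
tab -60:195 -58:196 -56:197 -54:198 -52:195 -50:195 -48:198 -46:195 -44:194 -42:200 -40:196 -38:199 -36:194 -34:193 -32:194 -30:200 -28:202 -26:200 -24:192 -22:191 -20:195 -18:198 -16:201 -14:200 -12:190 -10:190 -8:195 -6:192 -4:193 -2:194 0:186 2:191 4:190 6:193 8:194 10:189 12:184 14:194 16:191 18:186 20:185 22:134 24:81 26:87 28:87 30:90 32:125 34:171 36:190 38:193 40:189 42:174 44:154 46:132 48:109 50:104 52:108 54:91 56:80 58:79 60:78 62:78 64:77 66:77 68:77 70:76 72:76 74:76 76:76 78:76 80:76 82:75 84:75 86:75 88:75 90:75 92:75 94:75 96:74 98:75 100:75 102:76 104:86 106:95 108:92 110:99 112:139 114:169 116:185 118:192 120:194
```

>>> apply_moves([
  {"travel": [0, 0, 0], "roll": -6, "jaw": 0},
  {"travel": [0, 0, 0], "roll": -6, "jaw": 0},
  {"travel": [0, 0, 0], "roll": -6, "jaw": 0},
  {"travel": [0, 0, 0], "roll": -6, "jaw": 0},
  {"travel": [0, 0, 0], "roll": -6, "jaw": 0},
  {"travel": [0, 0, 0], "roll": -6, "jaw": 0},
  {"travel": [0, 0, 0], "roll": -6, "jaw": 0},
  {"travel": [0, 0, 0], "roll": -5, "jaw": 0},
  {"travel": [0, 0, 0], "roll": 0, "jaw": 0},
  {"travel": [0, 0, 0], "roll": 0, "jaw": 0},
])

```text
clock: 12.6
tool_pos: [0.5316, 0.1824, 0.1436]
orientation: [180.0, -0.0, -55.0]
force: [1.1, -0.7, -0.9]
opening: 0.02
gripper_force: 30.0
```

```bash
python3 - <<'E'
from h import *
T=pose();im=ctrl.snapshot('wrist');cv2.imwrite('pics/w6.png',im[:,:,::-1]);show(im,T)
E
```

```text
ptr -60:255 -58:255 -56:255 -54:255 -52:255 -50:255 -48:255 -46:255 -44:255 -42:255 -40:255 -38:255 -36:255 -34:255 -32:255 -30:255 -28:255 -26:255 -24:255 -22:255 -20:255 -18:255 -16:255 -14:255 -12:255 -10:255 -8:255 -6:255 -4:255 -2:255 0:255 2:255 4:255 6:255 8:254 10:252 12:235 14:160 16:95 18:81 20:78 22:105 24:174 26:234 28:253 30:254 32:255 34:255 36:255 38:255 40:255 42:255 44:254 46:254 48:254 50:254 52:254 54:254 56:253 58:253 60:253 62:253 64:252 66:248 68:235 70:195 72:139 74:117 76:150 78:187 80:202 82:206 84:206 86:206 88:206 90:205 92:203 94:199 96:193 98:185 100:177 102:168 104:159 106:151 108:145 110:139 112:134 114:129 116:125 118:123 120:121
tab -60:204 -58:206 -56:208 -54:211 -52:209 -50:211 -48:214 -46:214 -44:208 -42:207 -40:217 -38:220 -36:218 -34:220 -32:208 -30:218 -28:219 -26:221 -24:221 -22:215 -20:219 -18:226 -16:225 -14:224 -12:223 -10:212 -8:223 -6:225 -4:225 -2:226 0:214 2:219 4:226 6:225 8:226 10:226 12:217 14:225 16:226 18:224 20:208 22:123 24:108 26:121 28:122 30:120 32:120 34:150 36:202 38:213 40:212 42:209 44:202 46:203 48:208 50:209 52:206 54:196 56:181 58:201 60:199 62:203 64:201 66:186 68:184 70:190 72:193 74:177 76:128 78:149 80:189 82:199 84:200 86:197 88:187 90:169 92:144 94:112 96:102 98:98 100:84 102:77 104:74 106:74 108:73 110:72 112:73 114:72 116:71 118:71 120:71
```

>>> apply_moves([
  {"travel": [0, 0, 0], "roll": -5, "jaw": 0},
  {"travel": [0, 0, 0], "roll": -5, "jaw": 0},
  {"travel": [0, 0, 0], "roll": 0, "jaw": 0},
  {"travel": [0, 0, 0], "roll": 0, "jaw": 0},
])

```text
clock: 13.05
tool_pos: [0.5317, 0.1824, 0.1436]
orientation: [-180.0, -0.0, -45.1]
force: [2.0, -3.7, -0.9]
opening: 0.0199
gripper_force: 30.0
```

```bash
cat >> h.py <<'E'
def meas(im,T):
    for nm,z,r0,r1 in(('ptr',.044,.018,.022),('tab',.046,.0265,.031)):
        A,v=prof(im,T,z,r0,r1);s=(A>5)&(A<46);A=A[s];w=np.clip(v[s].max()*.8-v[s],0,None);i=np.argmax(w);print(nm,(A*w).sum()/w.sum(),' '.join(f'{a}:{int(x)}' for a,x in zip(A,v[s])))
E
python3 - <<'E'
from h import *
T=pose();im=ctrl.snapshot('wrist');cv2.imwrite('pics/w7.png',im[:,:,::-1]);meas(im,T)
E
```

```text
ptr 28.110348613779852 6:255 8:255 10:255 12:255 14:255 16:255 18:254 20:250 22:212 24:127 26:88 28:81 30:82 32:125 34:197 36:244 38:254 40:255 42:255 44:255
tab 27.522178864378436 6:231 8:234 10:228 12:216 14:231 16:232 18:233 20:224 22:147 24:112 26:131 28:134 30:135 32:127 34:164 36:215 38:226 40:224 42:218 44:204
```

>>> apply_moves([
  {"travel": [0, 0, 0], "roll": 5, "jaw": 0},
  {"travel": [0, 0, 0], "roll": 5, "jaw": 0},
  {"travel": [0, 0, 0], "roll": 0, "jaw": 0},
  {"travel": [0, 0, -3], "roll": 0, "jaw": 0},
  {"travel": [0, 0, -5], "roll": 0, "jaw": 0},
  {"travel": [0, 0, -15], "roll": 0, "jaw": 0},
  {"travel": [0, 0, -20], "roll": 0, "jaw": 0},
  {"travel": [0, 0, -5], "roll": 0, "jaw": 0},
  {"travel": [0, 0, 0], "roll": 0, "jaw": 0},
  {"travel": [0, 0, 0], "roll": 0, "jaw": 0},
])

```text
clock: 14.1
tool_pos: [0.531, 0.1825, 0.191]
orientation: [180.0, 0.0, -54.9]
force: [-0.2, -0.1, -0.7]
opening: 0.0196
gripper_force: 30.0
```

```bash
python3 - <<'E'
from h import *
T=pose();print(T[:3,3]);im=ctrl.snapshot('wrist');cv2.imwrite('pics/w8.png',im[:,:,::-1]);meas(im,T)
E
```

```text
[0.53103943 0.18246872 0.19099726]
ptr 28.085949405669005 6:255 8:255 10:255 12:255 14:255 16:255 18:254 20:250 22:214 24:141 26:97 28:84 30:94 32:135 34:202 36:236 38:253 40:254 42:255 44:255
tab 27.761563284331302 6:225 8:224 10:221 12:218 14:225 16:227 18:225 20:217 22:162 24:117 26:124 28:127 30:127 32:133 34:162 36:203 38:218 40:219 42:217 44:210
```

The pointer (28.1°) coincides with the tab (28.0°). Now back to the stand.

>>> apply_moves([
  {"travel": [0, 0, 0], "roll": 7.8, "jaw": 0},
  {"travel": [0, 0, 0], "roll": 7.8, "jaw": 0},
  {"travel": [0, 0, 0], "roll": 7.8, "jaw": 0},
  {"travel": [0, 0, 0], "roll": 7.8, "jaw": 0},
  {"travel": [0, 0, 0], "roll": 7.8, "jaw": 0},
  {"travel": [0, 0, 0], "roll": 7.8, "jaw": 0},
  {"travel": [0, 0, 0], "roll": 7.9, "jaw": 0},
  {"travel": [0, 0, 0], "roll": 0, "jaw": 0},
])

```text
clock: 14.95
tool_pos: [0.5311, 0.1824, 0.1906]
orientation: [179.9, -0.1, -109.7]
force: [-0.7, 0.7, -1.1]
opening: 0.0198
gripper_force: 30.0
```

>>> apply_moves([
  {"travel": [20, -5, 0], "roll": 0, "jaw": 0},
  {"travel": [40, -10, 0], "roll": 0, "jaw": 0},
  {"travel": [45, -11, 0], "roll": 0, "jaw": 0},
  {"travel": [45, -11, 0], "roll": 0, "jaw": 0},
  {"travel": [45, -11, 0], "roll": 0, "jaw": 0},
  {"travel": [45, -11, 0], "roll": 0, "jaw": 0},
  {"travel": [33.8, -8, 0], "roll": 0, "jaw": 0},
  {"travel": [15, -2.9, 0], "roll": 0, "jaw": 0},
  {"travel": [0, 0, 0], "roll": 0, "jaw": 0},
  {"travel": [0, 0, 0], "roll": 0, "jaw": 0},
])

```text
clock: 15.95
tool_pos: [0.5, -0.1135, 0.1913]
orientation: [180.0, -0.0, -109.5]
force: [-0.4, 0.2, -0.5]
opening: 0.0199
gripper_force: 30.0
```

```bash
python3 - <<'E'
from h import *
T=pose();print(T[:3,3],ctrl.get_obs()['orientation'])
print('shift mm',T[:2,:2].T@(np.array([.5003,-.1128])-T[:2,3])*1000)
E
```

```text
[ 0.49995767 -0.11347985  0.19128708] [ 1.79974792e+02 -7.85107219e-03 -1.09544094e+02]
shift mm [-0.75519902 -0.0951781 ]
```

>>> apply_moves([
  {"travel": [-0.7, 0, 12], "roll": 0, "jaw": 0},
  {"travel": [0, 0, 10], "roll": 0, "jaw": 0},
  {"travel": [0, 0, 5], "roll": 0, "jaw": 0},
  {"travel": [0, 0, 5], "roll": 0, "jaw": 0},
  {"travel": [0, 0, 0], "roll": 0, "jaw": 0},
])

```text
clock: 16.45
tool_pos: [0.5003, -0.1119, 0.1586]
orientation: [179.9, -0.0, -109.6]
force: [0.8, 0.9, -0.8]
opening: 0.0198
gripper_force: 30.0
```

>>> apply_moves([
  {"travel": [0, 0, 10], "roll": 0, "jaw": 0},
  {"travel": [0, 0, 12], "roll": 0, "jaw": 0},
  {"travel": [0, 0, 12], "roll": 0, "jaw": 0},
  {"travel": [0, 0, 8], "roll": 0, "jaw": 0},
  {"travel": [0, 0, 4], "roll": 0, "jaw": 0},
  {"travel": [0, 0, 1.5], "roll": 0, "jaw": 0},
  {"travel": [0, 0, 0], "roll": 0, "jaw": 0},
  {"travel": [0, 0, 0], "roll": 0, "jaw": 0},
])

```text
clock: 17.25
tool_pos: [0.501, -0.1122, 0.1124]
orientation: [-180.0, 0.0, -109.6]
force: [-0.0, 0.3, -0.2]
opening: 0.02
gripper_force: 30.0
```

>>> apply_moves([
  {"travel": [0, 0, 1], "roll": 0, "jaw": 0},
  {"travel": [0, 0, 0.5], "roll": 0, "jaw": 0},
  {"travel": [0, 0, 0], "roll": 0, "jaw": 0},
])

```text
clock: 17.55
tool_pos: [0.5009, -0.1123, 0.1109]
orientation: [-180.0, 0.0, -109.6]
force: [-0.5, 0.9, 1.5]
opening: 0.0195
gripper_force: 30.0
```

>>> apply_moves([
  {"travel": [0, 0, 0], "roll": 0, "jaw": 26},
  {"travel": [0, 0, 0], "roll": 0, "jaw": 35},
  {"travel": [0, 0, 0], "roll": 0, "jaw": 50},
  {"travel": [0, 0, 0], "roll": 0, "jaw": 60},
  {"travel": [0, 0, 0], "roll": 0, "jaw": 60},
  {"travel": [0, 0, -10], "roll": 0, "jaw": 60},
  {"travel": [0, 0, -30], "roll": 0, "jaw": 70},
  {"travel": [0, 0, -40], "roll": 0, "jaw": 80},
  {"travel": [0, 0, -40], "roll": 0, "jaw": 87},
  {"travel": [0, 0, 0], "roll": 0, "jaw": 87},
])

```text
clock: 18.55
tool_pos: [0.5037, -0.1125, 0.2372]
orientation: [-179.4, 0.2, -109.5]
force: [0.5, 0.2, -1.0]
opening: 0.0846
gripper_force: 0.0
```

```bash
python3 - <<'E'
from h import *
T=pose();w=ctrl.snapshot('wrist')[:,:,::-1];s=ctrl.snapshot('scene')[:,:,::-1]
x=cv2.resize(s[225:345,150:300],(500,400),interpolation=2);y=cv2.resize(s[140:235,300:420],(300,238),interpolation=2)
k=np.zeros((600,800,3),np.uint8);k[:400,:500]=x;k[:238,500:]=y;k[400:600,:320]=cv2.resize(w,(320,200))
k[240:440,500:800]=cv2.resize(w[120:280,200:440],(300,200))
cv2.imwrite('pics/fin.png',k)
E
```

```text
(no output)
```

View pics/fin.png

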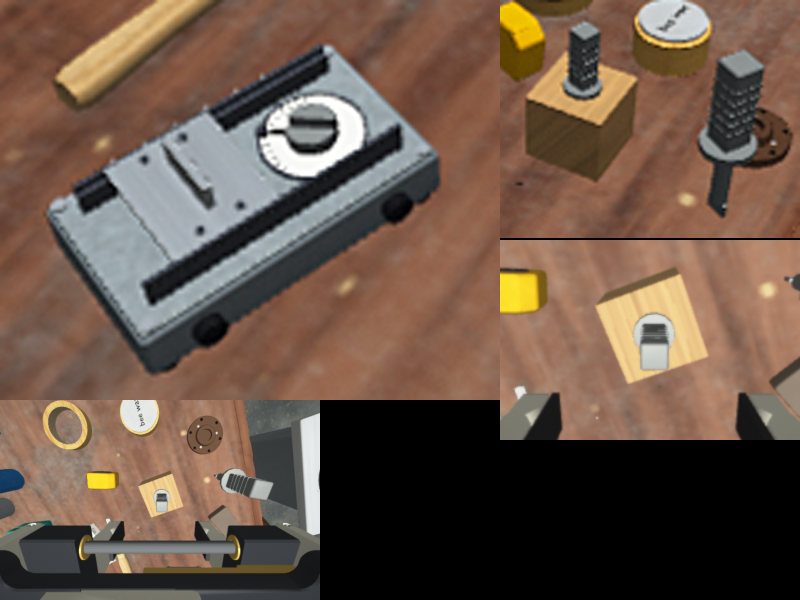

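The tool stands upright and seated in its stand. The cover is open, and the pointer meets the tab (crop (265,130)). I'll let the arm settle, then hand in.

>>> apply_moves([
  {"travel": [0, 0, 0], "roll": 0, "jaw": 87},
  {"travel": [0, 0, 0], "roll": 0, "jaw": 87},
  {"travel": [0, 0, 0], "roll": 0, "jaw": 87},
])

```text
clock: 18.95
tool_pos: [0.5002, -0.1123, 0.2296]
orientation: [179.9, -0.1, -109.6]
force: [0.9, 0.6, -1.0]
opening: 0.0873
gripper_force: 0.0
```

```bash
python3 -c "
from plant import ctrl
print(ctrl.close_job())"
```

```text
the job is handed in; nothing more can be done
None
```

The job is handed in at 19 s of the 64 s allowed: the cover is at its open stop, the pointer matches the tab to within about 1° by camera, and the tool is back upright in its stand; the judge's verdict was not shown.

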